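Square a parcel in the measuring gauge and close the jaw on it

TASK

On the parcel bench, measure the flat oblong carton (not the small cube-shaped one): push it along the bench into the closed corner of the measuring gauge, one long side flush against the long fence and one end flush against the short side fence, and push the gauge's sliding jaw up until it touches the carton's other end. Only push, with the fingertips or the outside of the fingers: do not grip or lift the carton, and push the jaw from behind, keeping the fingers off its black measuring pad. Leave the carton lying flat, everything else on the bench where it stands, and take the hand away at the end.

Things in the scene. Friction and masses are not known exactly. Their poses are not given: they have to be found in the camera images.
- carton_center (a point): centre (half-way up) of the flat oblong cardboard carton, 90 mm along its x, 130 mm along its y (the long sides), 50 mm high, lying loose on the bench; about 0.25 to 0.5 kg and slides fairly easily. Its y axis starts roughly along the long fence. Too wide to be gripped.
- corner (a point): inner corner, at bench level, of the fixed aluminium L-shaped gauge; the bench is its floor. +x points through the long fence, away from the robot: that fence's inner face is x = 0 and runs 530 mm to -y. The short side fence's inner face is y = 0 and runs 100 mm to -x. Both are 30 mm thick, 35 mm high. The carton belongs at negative x and y. The gauge's place and yaw vary.
- jaw_face (a point): middle of the measuring face of the jaw, a dark steel block riding on the long fence, standing out 60 mm from it to -x; 30 mm thick in y with its 6 mm black pad, top 52 mm above the bench. Point on the face's surface, 27 mm up, 30 mm out from the long fence; axes as the corner. The face looks to +y, towards the side fence; the back to push on is 30 mm behind it (-y).
- jaw (a joint): slide of the jaw along the long fence, m: grows as the jaw moves towards the side fence (+y of the corner frame); the face is 0.470 m minus this value from the side fence; stops at 0 and 0.44. It takes about 2.5 N to move and stays where it is left, and it can be used to push the carton along.
- cube_box: bystander: small cube-shaped cardboard box, 60 mm each way, loose on the bench beside the oblong carton; origin at the centre of its underside
- tin_a: bystander: green tin, 54 mm across, 75 mm high, standing left of the gauge; origin under its centre
- tin_b: bystander: second green tin of the same size; origin under its centre
- tape_roll: bystander: roll of tape lying flat, 90 mm across, 48 mm high; origin under its centre
- cutter: bystander: flat grey box cutter, 22 mm wide (x), 150 mm long (y), 18 mm high, lying on the bench; origin at the underside of its handle's middle
- scanner: bystander: hand scanner lying on the bench, 50 mm wide (x), 170 mm long (y), 45 mm high; origin at its underside
- flat_pack: bystander: flat white box, 110 x 150 x 25 mm, lying on the right; origin at the centre of its underside
- carton: the same oblong carton; origin at the centre of its underside
Mind the look-alikes: they are no part of the job. What is shaped like the carton but orange is not meant.

How it is judged:
By the outcome, as a careful person would: the job done as asked, in the order asked, and still so for the second after the job is handed in, with the robot touching nothing.
It also fails if it takes over 58 s, if anything falls off the work surface, if the arm or the gripper's body presses on something with over 40 N, if the wrist force passes 120 N, or if a joint passes its speed limit or range.

ROBOT

A 6-joint arm with a two-finger parallel gripper is mounted at the origin on the work surface. World frame = base frame: x ahead of the robot, y to its left, z up, the work surface at z = 0. Lengths are in mm, angles in rad, forces in N, time in s.
With the tool pointing down it reaches from about 275 to 1000 mm from the base axis. Payload 8.4 kg.
Tool frame: the origin (TCP) lies between the finger pads; the fingertips stand r.nose_length ahead of it and the grasp point (between the pads) lies 8 mm behind it (r.nose_length is the distance from the TCP to the fingertips, in mm); y points along the fingers, x is the direction in which the jaws open and shut, and the axes are right-handed (so a half turn about y gives the same grasp; the last joint's range is limited). The gripper opens to 85 mm and grips with 20 to 120 N. Pads are 22 mm wide; open, the fingers measure 114 mm over their backs; the gripper's body (76 mm by 85 mm) begins 54 mm behind the grasp point. The pads swing forward as they close: fully open they stand 13 mm farther back than shut.
Start: joints at [1.267, 0.353, 1.633, -0, 1.155, -0.002], TCP at [185.773, 596.755, 212.081] pointing down, gripper open.
Joint ranges: [-2.63, 2.63], [-0.92, 2.1], [0.06, 2.66], [-1.3, 4.44], [0, 2.69], [-3.02, 3.02]. Speed limits (rad/s): [2.22, 2.22, 2.79, 3.14, 3.14, 3.14].

INTERFACE

Orientations are given as [roll, pitch, yaw] about the fixed x, y, z axes, in that order (R = Rz(yaw) Ry(pitch) Rx(roll)).
In Python, from rig import r, cams, order gives the robot as it stands. The module is installed in compiled form; this text tells all that it offers.
- The arm moves only by the shell command python3 -m crank 'ROWS' [FORCE]. ROWS is JSON, a list of rows, each a list of 7 numbers: the turn, a rotation vector about the tool's x, y, z in degrees, then the shift along the tool's x, y, z in cm, then the opening, from -1 (shut) to 1 (fully open). A call has exactly 10 rows; each row shifts and turns the pose as measured when the row begins, along the tool's axes as they then stand; what a row does not reach is not made up. A row lasts 1/12 s, in which the tool goes at most 41.7 mm and 7.16 degrees, less where a joint would pass 70% of its speed; a pose out of reach is approached as far as the arm can. A call with a gripper value outside its range is refused whole. The fingers move at their own pace and stop on an object; FORCE is the grip in N (left out, the last holds). Time passes only in rows, so rows that do not move let the fingers close, or fill a call up. It gives the time, the measured TCP pose, the force and the opening at its end, in the units of the state.
- r.sense(): the state, without advancing time (a new reading comes with each control period).
- cams.grab_frame(name): name is "scene" or "top" or "wrist"; returns the picture (420x560x3 uint8, blue, green, red); there is no depth.
- cams.camera_info(name): a dict with "intrinsics" (3x3 intrinsics, pixels), "view" (4x4, takes a point from world to camera coordinates); the wrist camera has in their place "hand_eye" (4x4, takes a point from camera to tool coordinates, whose origin is the TCP and whose axes are the tool frame's). Camera axes: x right, y up, looking along -z (the intrinsics and any distortion apply to the point x, -y, -z); pixel columns grow to the right and rows downward; lengths in mm; the calibration is good to about 2 mm. A picture is of the moment at which its call begins: read the wrist's pose just before it. camera_info takes no time and is no camera call.
- order.sign_off(): hands the job in, once; it reports no verdict.
The state is a dict: "clock": time; "qpos": joint angles; "qvel": joint speeds; "joint_efforts": joint torques, N m; "eef_pos": TCP position; "tcp_rot": TCP orientation; "contact_force": force on the tool from outside, world axes, zero at the start; "wrist_torque": the same for the moment, N m; "opening": opening from 0.0 (shut) to 1.0 (fully open).
Only numpy, scipy, OpenCV 4.12 (cv2) and the standard library are available. Lean on these libraries where they do the work, as an engineer would, in place of code of your own. Each camera call takes 0.05 s, during which the arm holds its last target.

## Working session

There is one attempt and no reset: what is moved stays moved. The work goes in short steps, Python scripts to look and compute and a shell command to move; the robot and the scene stay as the last step left them, time stands still between calls to the robot, and variables do not carry over. Pictures are saved under pics/ and viewed, and the job is handed in when it is done.

```bash
mkdir -p pics; python3 - <<'E'
from rig import r,cams,order
import cv2
print(r.sense(), r.nose_length)
for n in("scene","top"):
    im=cams.grab_frame(n); cv2.imwrite(f"pics/{n}0.png",cv2.resize(im,None,fx=1.4,fy=1.4,interpolation=cv2.INTER_CUBIC))
    cv2.imwrite(f"pics/raw_{n}0.png",im)
    print(n,cams.camera_info(n))
print(cams.camera_info("wrist"))
E
```

```text
{'clock': 0.0, 'qpos': array([ 1.26658166e+00,  3.53647289e-01,  1.63416309e+00, -4.65026933e-05,
        1.15519602e+00, -2.43682851e-03]), 'qvel': array([-0.00055231,  0.0008951 ,  0.00019062, -0.00029269, -0.00017431,
       -0.00047178]), 'joint_efforts': array([-2.76572660e-03, -6.05234671e+01, -3.42068839e+01, -2.97097486e-04,
        9.06986796e-03,  1.89803757e-06]), 'eef_pos': array([185.6425073 , 596.24919606, 211.3498483 ]), 'tcp_rot': array([-1.57083540e+00,  1.41384536e-03,  1.26903726e+00]), 'contact_force': array([ 0.3475441 ,  0.58756953, -0.60429402]), 'wrist_torque': array([ 0.03269613, -0.02303754,  0.04771895]), 'opening': 0.9995127239571051} 11.0
scene {'intrinsics': array([[535.5961631 ,   0.        , 273.09671149],
       [  0.        , 535.5961631 , 208.66188128],
       [  0.        ,   0.        ,   1.        ]]), 'view': array([[-2.34831166e-01,  9.72018537e-01, -5.85546806e-03,
         1.24141707e+02],
       [-7.77410638e-01, -1.84192631e-01,  6.01419798e-01,
         2.98085841e+02],
       [ 5.83512659e-01,  1.45784216e-01,  7.98911722e-01,
        -1.
[... 449 characters left out ...]
02],
       [-6.78915772e-02,  2.95576357e-04,  9.97692661e-01,
        -1.11361477e+03],
       [ 0.00000000e+00,  0.00000000e+00,  0.00000000e+00,
         1.00000000e+00]])}
{'intrinsics': array([[352.82311407,   0.        , 287.07046137],
       [  0.        , 352.82311407, 210.05154143],
       [  0.        ,   0.        ,   1.        ]]), 'hand_eye': array([[ 9.99999492e-01, -8.82740317e-04,  4.86812743e-04,
        -1.13497475e+00],
       [ 7.46644652e-04,  3.24117196e-01, -9.46016641e-01,
        -1.60795681e+02],
       [ 6.77302649e-04,  9.46016524e-01,  3.24117690e-01,
         8.27813157e+01],
       [ 0.00000000e+00,  0.00000000e+00,  0.00000000e+00,
         1.00000000e+00]])}
```

View pics/scene0.png

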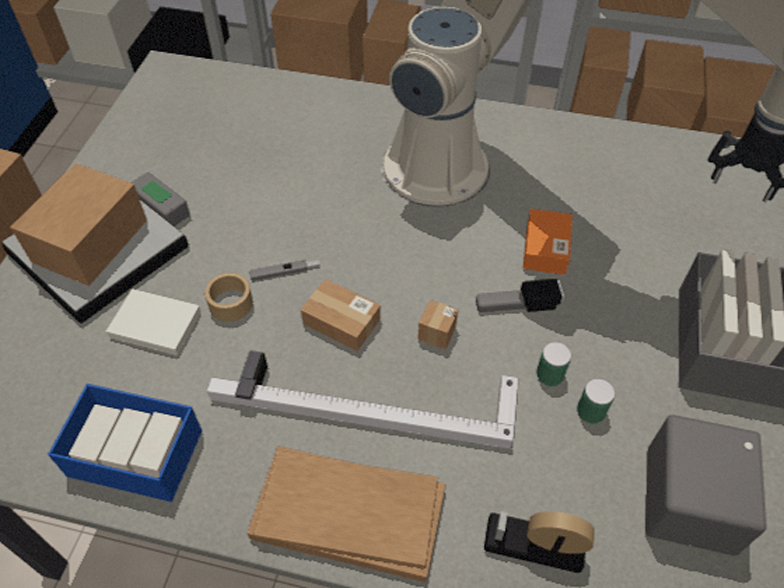

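View pics/top0.png

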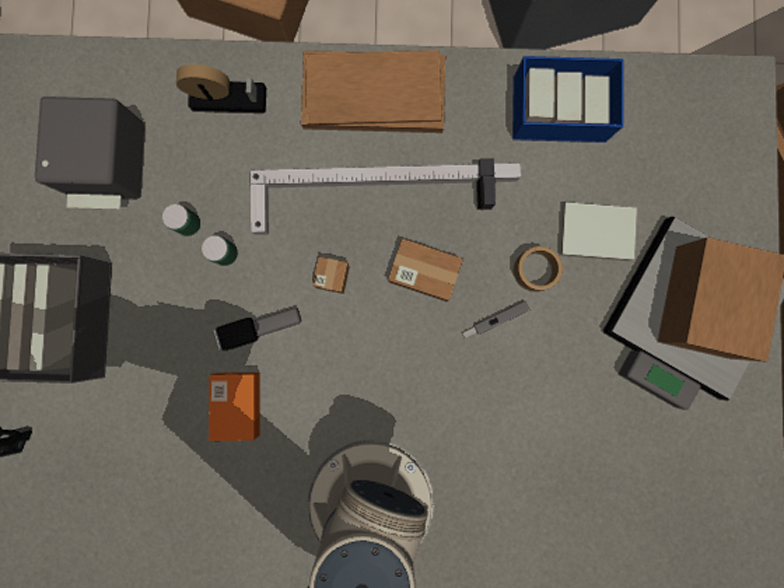

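The scene shows the brown oblong carton at top-view (425,268) of the 1.4x picture. The cube is at (331,273) and is too small, and the orange look-alike is at (234,407). The gauge corner is near (265,185) and the jaw at (486,183). The brown box on the scale, around (720,300), is big and is not meant. I'll confirm this in enlarged crops and measure.

```bash
python3 - <<'E'
import cv2
im=cv2.imread("pics/raw_top0.png")
c=im[105:225,165:385]; cv2.imwrite("pics/c0.png",cv2.resize(c,None,fx=3.6,fy=3.6,interpolation=cv2.INTER_CUBIC)[:, :800])
im=cv2.imread("pics/raw_scene0.png")
c=im[195:325,145:375]; cv2.imwrite("pics/c1.png",cv2.resize(c,None,fx=3.4,fy=3.4,interpolation=cv2.INTER_CUBIC))
E
```

```text
(no output)
```

View pics/c0.png

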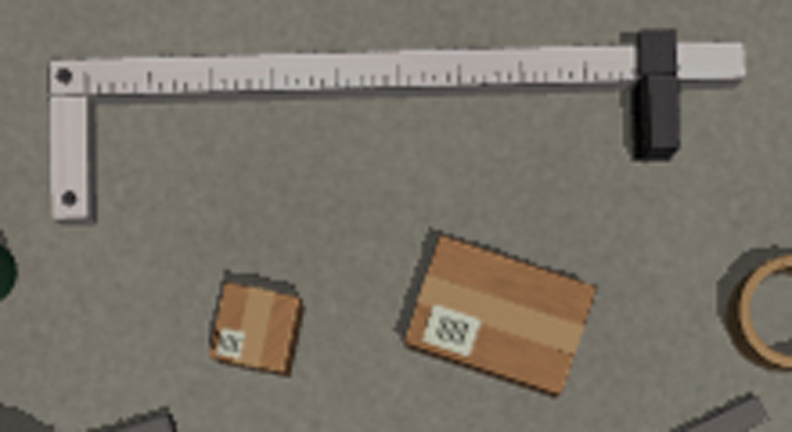

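View pics/c1.png

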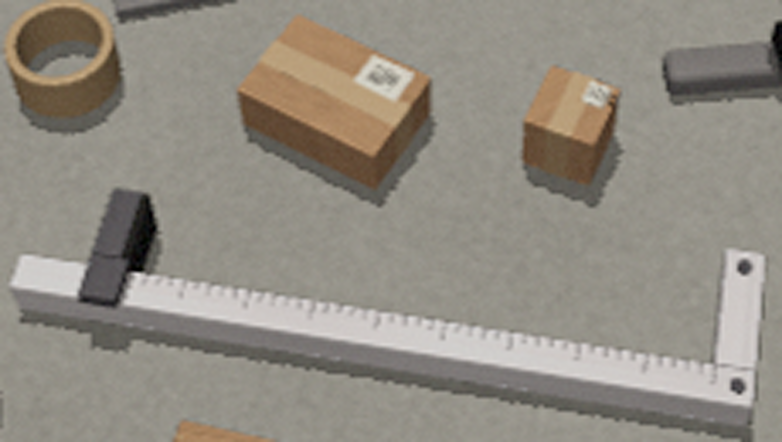

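The crop confirms the oblong brown carton, with top corners at (440,235), (597,288), (562,395) and (407,345), a ratio of 1.45. Next I turn these pixels into world positions.

```bash
cat > h.py <<'E'
import numpy as np, cv2
from rig import cams
def unproj(n,px,z):
    ci=cams.camera_info(n); K=ci["intrinsics"]; V=ci["view"]; R=V[:3,:3]; t=V[:3,3]
    out=[]
    for u,v in px:
        d=np.array([(u-K[0,2])/K[0,0],-(v-K[1,2])/K[1,1],-1.]); d=R.T@d; o=-R.T@t
        out.append(o+d*(z-o[2])/d[2])
    return np.array(out)
def top(px,z,o=(165,105),f=3.6): # crop px
    return unproj("top",[((u+.5)/f-.5+o[0],(v+.5)/f-.5+o[1]) for u,v in px],z)
def sc(px,z,o=(145,195),f=3.4): return unproj("scene",[((u+.5)/f-.5+o[0],(v+.5)/f-.5+o[1]) for u,v in px],z)
E
python3 - <<'E'
from h import *
np.set_printoptions(precision=1,suppress=True)
t=top([(440,235),(597,288),(562,395),(407,345)],50)
print("carton",t,t.mean(0),[np.linalg.norm(t[i]-t[i-1]) for i in range(4)])
d=(t[0]+t[3]-t[1]-t[2]);print("long axis deg",np.degrees(np.arctan2(d[1],d[0])))
s=sc([(298,16),(430,82),(376,155),(240,92)],50);print("carton sc",s,s.mean(0))
f=top([(88,97),(745,81),(50,60),(743,43),(88,218),(51,219)],35);print("fence",f)
f=sc([(724,366),(718,365),(750,405),(18,257),(725,250),(763,255)],35);print("fence sc",f)
d=top([(88,97),(745,81)],35);d=d[0]-d[1];print(np.degrees(np.arctan2(d[1],d[0])))
print("jaw",top([(636,74),(678,74),(632,158),(673,158)],52))
c=top([(227,281),(301,297),(289,376),(211,357)],60);print("cube",c,c.mean(0))
c=top([(740,310)],48);print("tape left edge",c)
print("cutter tip",top([(672,432)],18))
E
```

```text
carton [[ 539.6  -47.7   50. ]
 [ 501.2 -172.    50. ]
 [ 416.3 -146.3   50. ]
 [ 452.   -24.2   50. ]] [477.3 -97.6  50. ] [np.float64(90.69039256327221), np.float64(130.11319518535495), np.float64(88.6934530844026), np.float64(127.1997820176386)]
long axis deg 73.24835620204472
carton sc [[ 422.4 -143.6   50. ]
 [ 462.7  -21.2   50. ]
 [ 541.   -45.6   50. ]
 [ 507.6 -167.3   50. ]] [483.4 -94.4  50. ]
fence [[ 645.9  237.3   35. ]
 [ 674.2 -289.8   35. ]
 [ 675.2  269.2   35. ]
 [ 705.3 -287.9   35. ]
 [ 547.9  233.    35. ]
 [ 546.2  262.5   35. ]]
fence sc [[ 651.4  245.8   35. ]
 [ 651.7  241.4   35. ]
 [ 678.   268.4   35. ]
 [ 684.8 -290.7   35. ]
 [ 554.   232.6   35. ]
 [ 551.7  261.3   35. ]]
93.07820070713836
jaw [[ 672.4 -199.4   52. ]
 [ 673.3 -232.6   52. ]
 [ 604.9 -197.4   52. ]
 [ 605.8 -229.7   52. ]]
cube [[497.1 117.1  60. ]
 [486.2  59.1  60. ]
 [424.4  66.4  60. ]
 [437.4 127.2  60. ]] [461.3  92.5  60. ]
tape left edge [[ 487.3 -285.    48. ]]
cutter tip [[ 391.  -238.8   18. ]]
```

```bash
python3 -m crank '[[0,-6.9,0,-4,0,0,1],[0,-6.9,0,-4,0,0,1],[0,-6.9,0,-4,0,0,1],[0,0,0,-4,0,0,1],[0,0,0,-4,0,0,1],[0,0,0,-3.5,0,-2,1],[0,0,0,-3.5,0,-2,1],[0,0,0,-3.5,0,-2,1],[0,0,0,-3.5,0,-2,1],[0,0,0,-3.5,0,-2,1]]'
```

```text
clock: 0.93
eef_pos: [279.3, 221.7, 206.5]
tcp_rot: [-1.568, 0.003, 1.659]
contact_force: [1.0, 0.6, 0.5]
opening: 0.999
```

```bash
python3 -m crank '[[0,1,0,-3.2,0,-1.5,1],[0,1,0,-3.5,0,-1.5,1],[0,0,0,-3.5,0,-1.5,1],[0,0,0,-3.5,0,-1.5,1],[0,0,0,-3.5,0,-1.5,1],[0,0,0,-3.5,0,-1.5,1],[0,0,0,-3.5,0.5,-0.5,1],[0,0,0,-3.5,1.5,0,1],[0,0,0,-3,2,0,1],[0,0,0,0,1,0,1]]'
```

```text
clock: 1.77
eef_pos: [400.1, -101.9, 159.3]
tcp_rot: [-1.581, 0.006, 1.619]
contact_force: [-0.2, 0.6, -1.2]
opening: 0.999
```

```bash
python3 -m crank '[[0,0,0,0,0,1.5,1],[0,0,0,0.3,0,0.7,1],[0,0,0,0,2.5,0,1],[0,0,0,0,2.5,0,1],[0,0,0,0,2.5,0,1],[0,0,0,0,2.5,0,1],[0.3,-0.2,0,0,2,0,1],[0,0,0,0,1,0,1],[0,0,0,0,0.2,0,1],[0,0,0,0,0,0,1]]'
python3 - <<'E'
from rig import r,cams
import cv2
print(r.sense()["eef_pos"],r.sense()["tcp_rot"])
im=cams.grab_frame("scene"); cv2.imwrite("pics/s1.png",cv2.resize(im[130:330,120:400],None,fx=2.8,fy=2.8,interpolation=cv2.INTER_CUBIC))
im=cams.grab_frame("top"); cv2.imwrite("pics/t1.png",cv2.resize(im[100:300,150:430],None,fx=2.8,fy=2.8,interpolation=cv2.INTER_CUBIC))
E
```

```text
clock: 2.6
eef_pos: [378.4, -100.5, 21.9]
tcp_rot: [-1.578, 0.006, 1.617]
contact_force: [-0.6, -0.0, 0.1]
opening: 0.999
[ 378.39787173 -100.45646245   21.91170184] [-1.57791248  0.0058315   1.61736495]
```

View pics/s1.png

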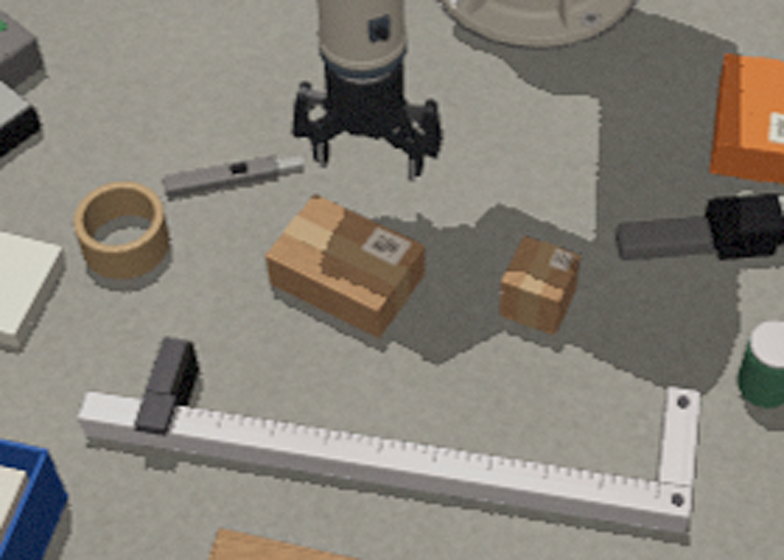

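View pics/t1.png

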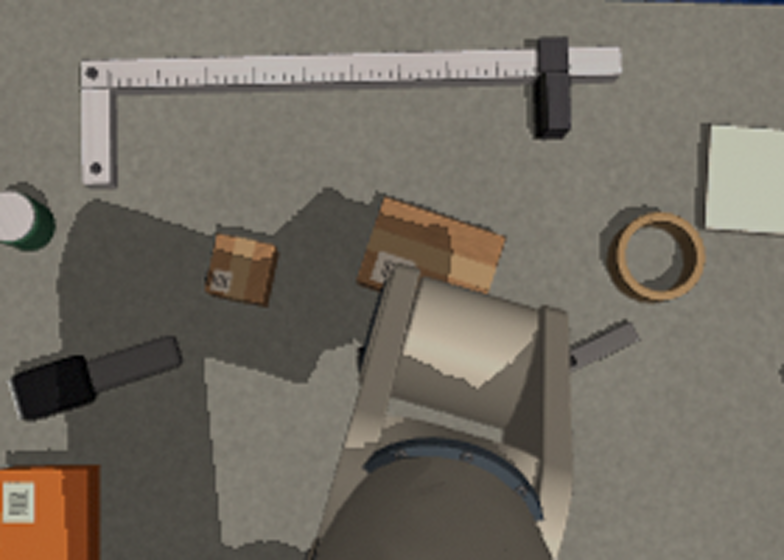

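The hand is down behind the carton, with its fingers straddling y -150 to -50 and the cutter clear. I'll push toward the fence.

```bash
python3 -m crank '[[0,0,0,0,0,-1,1],[0,0,0,0,0,-1,1],[0,0,0,0,0,-1,1],[0,0,0,0,0,-1,1],[0,0,0,0,0,-1,1],[0,0,0,0,0,-1,1],[0,0,0,0,0,-1,1],[0,0,0,0,0,-1,1],[0,0,0,0,0,-1,1],[0,0,0,0,0,-1,1]]'
```

```text
clock: 3.53
eef_pos: [492.6, -95.9, 28.2]
tcp_rot: [-1.588, 0.009, 1.617]
contact_force: [-0.4, 0.2, -0.4]
opening: 0.997
```

```bash
python3 - <<'E'
from rig import r,cams
import cv2
im=cams.grab_frame("scene"); cv2.imwrite("pics/s2.png",cv2.resize(im[130:330,120:400],None,fx=2.8,fy=2.8,interpolation=cv2.INTER_CUBIC))
E
```

```text
(no output)
```

View pics/s2.png

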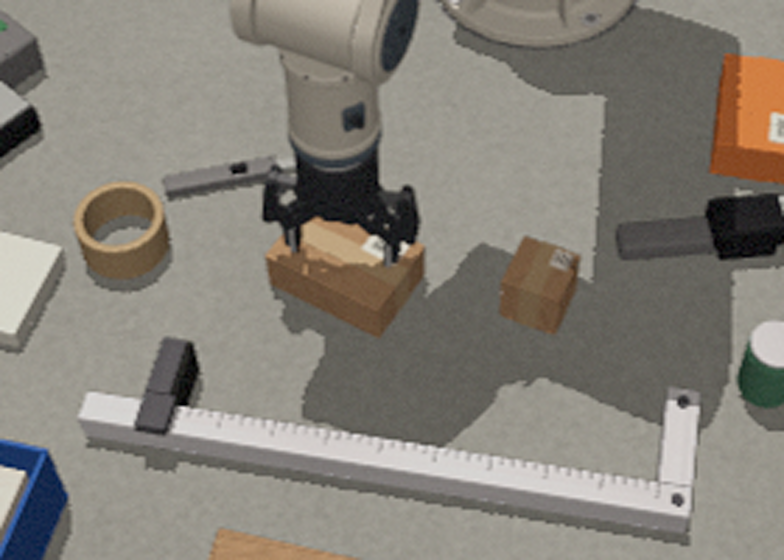

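```bash
python3 - <<'E'
from h import *
from rig import r
np.set_printoptions(precision=1,suppress=True)
for z in (10,30,52): print(z,sc([(293,260),(388,262)],z,(120,130),2.8).ravel(),"before",sc([(320,170),(415,178)],z,(120,130),2.8).ravel())
s=r.sense(); print(s["eef_pos"],s["tcp_rot"],s["contact_force"],s["clock"])
im=cams.grab_frame("wrist"); cv2.imwrite("pics/w2.png",im)
E
```

```text
10 [ 477.9 -153.7   10.   458.2  -60.    10. ] before [ 359.7 -159.5   10.   347.1  -59.5   10. ]
30 [ 491.2 -148.    30.   471.8  -55.8   30. ] before [ 374.9 -153.8   30.   362.5  -55.4   30. ]
52 [ 505.9 -141.8   52.   486.8  -51.3   52. ] before [ 391.7 -147.5   52.   379.5  -50.9   52. ]
[495.3 -96.1  28.6] [-1.6  0.   1.6] [ 2.4 -0.2  1.8] 3.5833
```

View pics/w2.png

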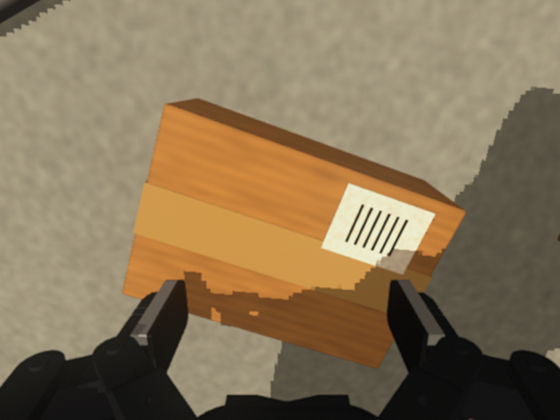

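```bash
cat >> h.py <<'E'
from scipy.spatial.transform import Rotation as Ro
def wrist(px,z,s):
    ci=cams.camera_info("wrist");K=ci["intrinsics"];H=ci["hand_eye"];R=Ro.from_euler("xyz",s["tcp_rot"]).as_matrix()
    o=R@H[:3,3]+s["eef_pos"];out=[]
    for u,v in px:
        d=R@H[:3,:3]@np.array([(u-K[0,2])/K[0,0],-(v-K[1,2])/K[1,1],-1.]);out.append(o+d*(z-o[2])/d[2])
    return np.array(out)
def wproj(P):
    ci=cams.camera_info("wrist");K=ci["intrinsics"];H=np.linalg.inv(ci["hand_eye"]);out=[]
    for p in P:
        c=H[:3,:3]@np.array(p)+H[:3,3];out.append((K[0,2]+K[0,0]*c[0]/-c[2],K[1,2]+K[1,1]*c[1]/c[2]))
    return np.array(out)
E
python3 - <<'E'
from h import *
from rig import r
np.set_printoptions(precision=1,suppress=True)
s=r.sense()
for z in (50,):
    c=wrist([(165,104),(466,210),(379,367),(122,292)],z,s);print(c,[np.linalg.norm(c[i]-c[i-1]) for i in range(4)])
print(wproj([(x,y,zz) for x in(-42,42) for y in(-20,0,11) for zz in(-11,11)]))
E
```

```text
[[ 417.8 -146.8   50. ]
 [ 454.   -25.2   50. ]
 [ 537.8  -49.8   50. ]
 [ 501.3 -172.2   50. ]] [np.float64(87.29926882617325), np.float64(126.86050252150486), np.float64(87.34488062924027), np.float64(127.81334580111769)]
[[199.6 303.9]
 [195.6 261.2]
 [208.6 281.6]
 [205.5 242.7]
 [212.9 271.3]
 [210.1 234.1]
 [380.6 304. ]
 [384.9 261.4]
 [370.9 281.8]
 [374.3 242.8]
 [366.4 271.4]
 [369.5 234.2]]
```

The fingers rode over the carton top, because when open their tips stand far higher than I assumed. The carton has not moved: the wrist view gives the same corners within 2 mm. I'll lift, back off and measure the true tip height.

```bash
python3 -m crank '[[0,0,0,0,-1.5,0,1],[0,0,0,0,-1.5,0,1],[0,0,0,0,-1.5,1,1],[0,0,0,0,0,2.5,1],[0,0,0,0,0,2.5,1],[0,0,0,0,0,2.5,1],[0,0,0,0,0,2.5,1],[0,0,0,0,0,1.5,1],[0.8,0,0,0,0,0,1],[0,0,0,0,0,0,1]]'
python3 - <<'E'
from h import *
from rig import r
s=r.sense();print(s["eef_pos"],s["tcp_rot"],s["contact_force"])
cv2.imwrite("pics/w3.png",cams.grab_frame("wrist"))
E
```

```text
clock: 4.47
eef_pos: [358.1, -100.5, 71.3]
tcp_rot: [-1.567, 0.007, 1.618]
contact_force: [1.4, 0.1, 0.0]
opening: 0.998
[ 358.06768168 -100.52260964   71.26309139] [-1.56732455  0.00716533  1.617981  ] [1.37408142 0.07732135 0.02822574]
```

View pics/w3.png

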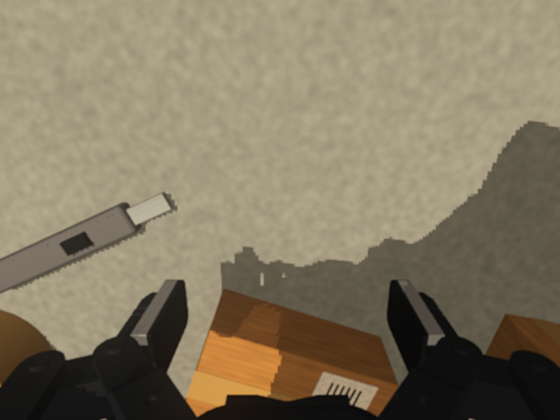

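```bash
python3 -m crank '[[0,0,0,0,0,0,-1],[0,0,0,0,0,0,-1],[0,0,0,0,0,0,-1],[0,0,0,0,0,0,-1],[0,0,0,0,0,0,-1],[0,0,0,0,0,0,-1],[0,0,0,0,0,0,-1],[0,0,0,0,0,0,-1],[0,0,0,0,0,0,-1],[0,0,0,0,0,0,-1]]'
python3 - <<'E'
from h import *
from rig import r
s=r.sense();print(s["eef_pos"],s["tcp_rot"],s["contact_force"])
cv2.imwrite("pics/w4.png",cams.grab_frame("wrist"))
im=cams.grab_frame("scene"); cv2.imwrite("pics/s4.png",cv2.resize(im[130:240,200:330],None,fx=5,fy=5,interpolation=cv2.INTER_CUBIC))
print(wproj([(0,y,zz) for y in(-20,-10,0,11) for zz in(-11,11)]))
E
```

```text
clock: 5.35
eef_pos: [362.5, -100.6, 71.1]
tcp_rot: [-1.57, 0.007, 1.62]
contact_force: [0.2, -0.7, -0.1]
opening: 0.003
[ 362.53428985 -100.60621027   71.07743282] [-1.56954507  0.00745612  1.61980393] [ 0.16224661 -0.70153303 -0.1209542 ]
[[290.0759013  303.89702468]
 [290.24650839 261.27161246]
 [289.92108085 292.170977  ]
 [290.07532354 251.47090295]
 [289.78229987 281.65975315]
 [289.92259359 242.72677678]
 [289.6453519  271.28736055]
 [289.77254361 234.1360844 ]]
```

View pics/w4.png

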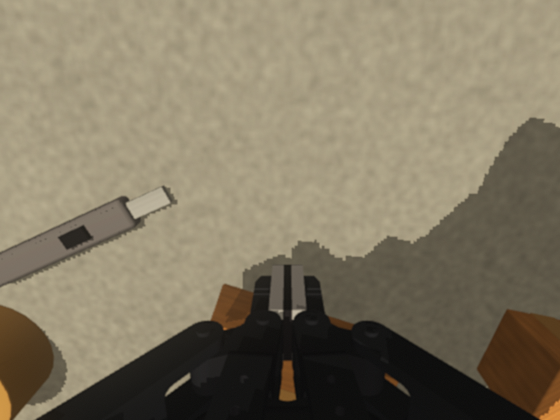

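View pics/s4.png

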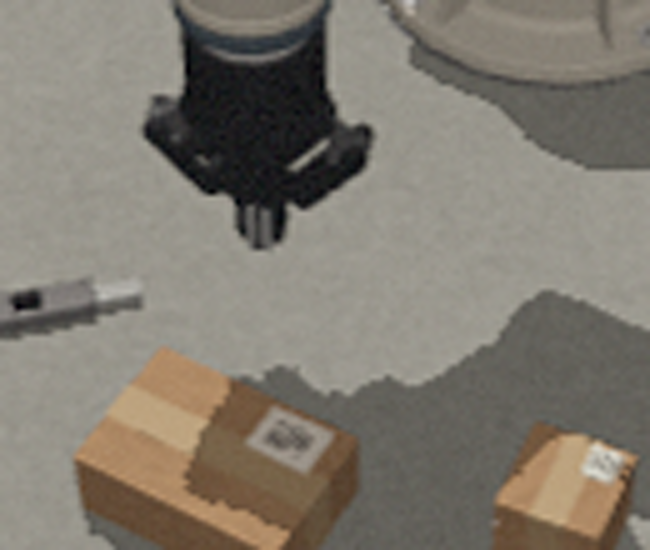

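```bash
python3 - <<'E'
from h import *
for z in (60,80,90,100,110): print(z,unproj("scene",[(252.2,179.3)],z))
E
```

```text
60 [[ 346.26991257 -105.50148837   60.        ]]
80 [[ 362.38480191 -100.43938446   80.        ]]
90 [[370.44224658 -97.90833251  90.        ]]
100 [[378.49969125 -95.37728056 100.        ]]
110 [[386.55713592 -92.8462286  110.        ]]
```

Both views put the tips behind the TCP: about 10–20 mm when shut, about 33 mm when open. I'll use half-open fingers and go lower, watching the force.

```bash
python3 -m crank '[[0,0,0,0,1,0,0],[0,0,0,0,1,0,0],[0,0,0,0,1,0,0],[0,0,0,0,1,0,0],[0,0,0,0,1,0,0],[0,0,0,0,0.7,0,0],[0,0,0,0,0.5,0,0],[0,0,0,0,0.3,0,0],[0,0,0,0,0,0,0],[0,0,0,0,0,0,0]]'
python3 - <<'E'
from h import *
from rig import r
s=r.sense();print(s["eef_pos"],s["tcp_rot"],s["contact_force"],s["opening"])
cv2.imwrite("pics/w5.png",cams.grab_frame("wrist"))
im=cams.grab_frame("scene"); cv2.imwrite("pics/s5.png",cv2.resize(im[130:240,200:330],None,fx=5,fy=5,interpolation=cv2.INTER_CUBIC))
E
```

```text
clock: 6.28
eef_pos: [364.0, -101.7, 4.1]
tcp_rot: [-1.573, 0.008, 1.62]
contact_force: [-0.0, 0.1, -0.2]
opening: 0.5
[ 364.01383403 -101.65122125    4.13562413] [-1.57267859  0.00847082  1.6195278 ] [-0.04931023  0.14288828 -0.23942986] 0.4997234808321091
```

View pics/w5.png

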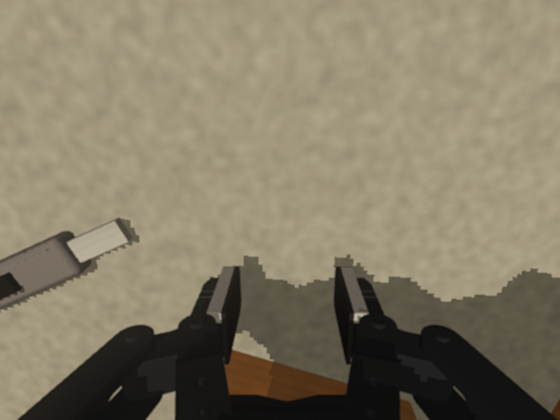

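View pics/s5.png

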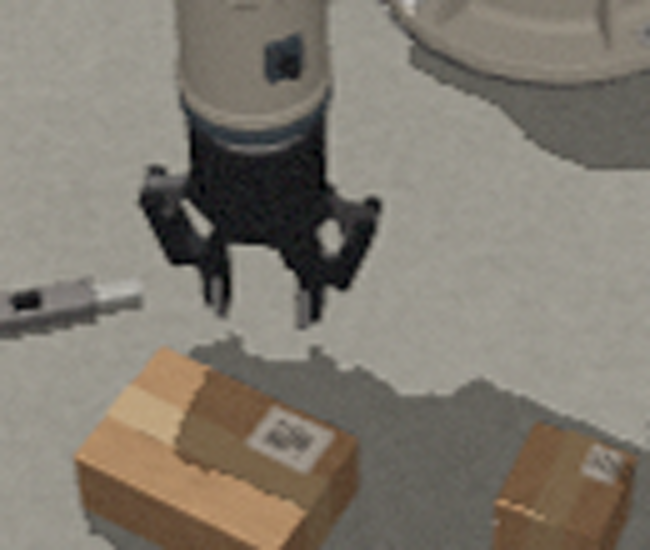

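```bash
python3 -m crank '[[0,0,0,0,0,-1,0],[0,0,0,0,0.05,-1,0],[0,0,0,0,0.05,-1,0],[0,0,0,0,0.05,-1,0],[0,0,0,0,0.05,-1,0],[0,0,0,0,0.05,-1,0],[0,0,0,0,0.05,-1,0],[0,0,0,0,0.05,-1,0],[0,0,0,0,0,-0.5,0],[0,0,0,0,0,0,0]]'
python3 - <<'E'
from h import *
from rig import r
s=r.sense();print(s["eef_pos"],s["tcp_rot"],s["contact_force"])
im=cams.grab_frame("scene"); cv2.imwrite("pics/s6.png",cv2.resize(im[130:330,120:400],None,fx=2.8,fy=2.8,interpolation=cv2.INTER_CUBIC))
cv2.imwrite("pics/w6.png",cams.grab_frame("wrist"))
E
```

```text
clock: 7.22
eef_pos: [459.8, -97.0, 1.7]
tcp_rot: [-1.574, 0.009, 1.62]
contact_force: [-2.8, -0.6, 0.7]
opening: 0.5
[459.77726945 -97.04795      1.67304346] [-1.5743313   0.00918151  1.61977497] [-2.79066035 -0.60847025  0.73559618]
```

View pics/s6.png

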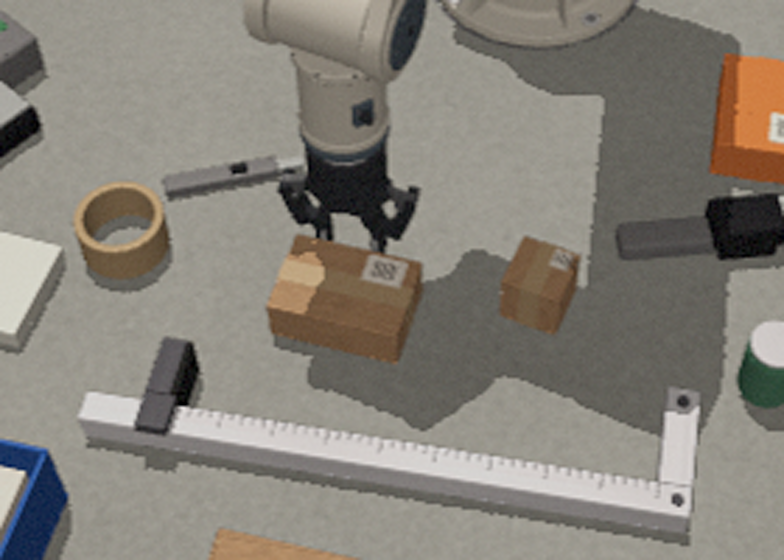

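View pics/w6.png

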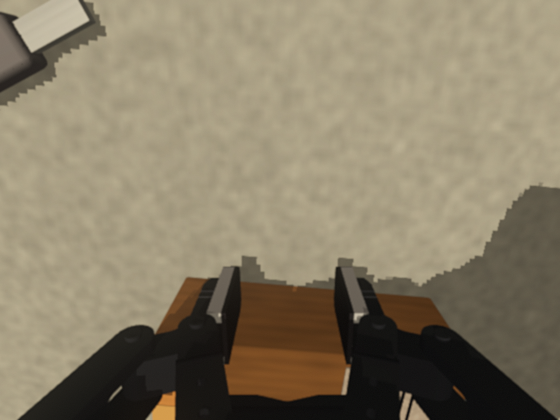

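```bash
python3 -m crank '[[0,0,0,0,0,-1,0],[0,0,0,0,0,-1,0],[0,0,0,0,0,-1,0],[0,0,0,0,0.05,-1,0],[0,0,0,0,0.05,-1,0],[0,0,0,0,0,-1,0],[0,0,0,0,0,-1,0],[0,0,0,0,0,-0.3,0],[0,0,0,0,0,0,0],[0,0,0,0,0,0,0]]'
python3 - <<'E'
from h import *
from rig import r
s=r.sense();print(s["eef_pos"],s["tcp_rot"],s["contact_force"])
im=cams.grab_frame("scene"); cv2.imwrite("pics/s7.png",cv2.resize(im[180:330,140:370],None,fx=3.4,fy=3.4,interpolation=cv2.INTER_CUBIC))
E
```

```text
clock: 8.15
eef_pos: [537.5, -92.7, 0.2]
tcp_rot: [-1.571, 0.008, 1.62]
contact_force: [-3.1, 0.4, 1.3]
opening: 0.496
[ 5.37499551e+02 -9.26777884e+01  1.99325883e-01] [-1.57058314  0.00829747  1.61985566] [-3.14982122  0.38888496  1.27706758]
```

View pics/s7.png

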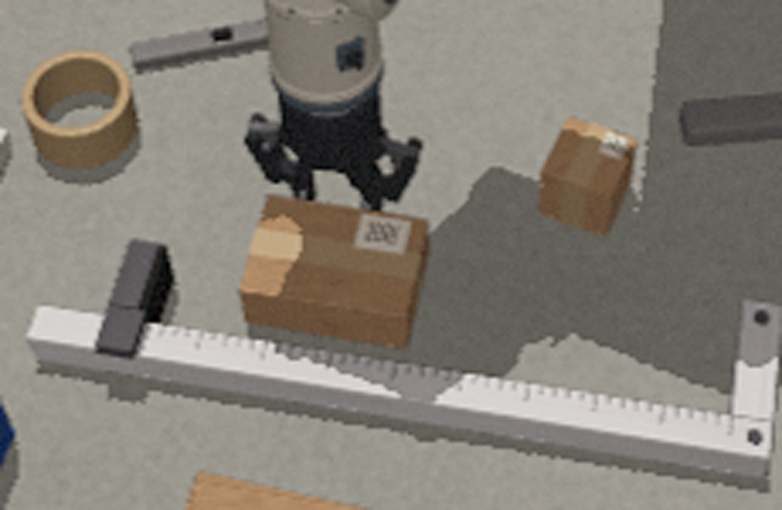

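```bash
python3 -m crank '[[0,0,0,0,0,-0.7,0],[0,0,0,0,0,-0.7,0],[0,0,0,0,0,-0.5,0],[0,0,0,0,0,-0.3,0],[0,0,0,0,0,-0.3,0],[0,0,0,0,0,-0.2,0],[0,0,0,0,0,-0.2,0],[0,0,0,0,0,-0.2,0],[0,0,0,0,0,-0.2,0],[0,0,0,0,0,0,0]]'
python3 - <<'E'
from h import *
np.set_printoptions(precision=1,suppress=True)
print(sc([(241,297),(408,346),(426,220),(266,197)],50,(140,180)))
E
```

```text
clock: 9.03
eef_pos: [566.2, -91.1, -0.8]
tcp_rot: [-1.558, 0.007, 1.621]
contact_force: [-0.1, -0.5, 0.3]
opening: 0.495
[[ 647.3 -136.5   50. ]
 [ 658.8   -3.1   50. ]
 [ 547.7  -17.3   50. ]
 [ 555.9 -144.9   50. ]]
```

```bash
python3 -m crank '[[0,0,0,0,0,-0.3,0],[0,0,0,0,0,-0.3,0],[0,0,0,0,0,-0.3,0],[0,0,0,0,0,-0.2,0],[0,0,0,0,0,-0.2,0],[0,0,0,0,0,-0.2,0],[0,0,0,0,0,-0.2,0],[0,0,0,0,0,-0.2,0],[0,0,0,0,0,-0.2,0],[0,0,0,0,0,0,0]]'
python3 - <<'E'
from h import *
from rig import r
s=r.sense();print(s["eef_pos"],s["tcp_rot"],s["contact_force"])
im=cams.grab_frame("scene"); cv2.imwrite("pics/s8.png",cv2.resize(im[180:330,140:370],None,fx=3.4,fy=3.4,interpolation=cv2.INTER_CUBIC))
E
```

```text
clock: 9.87
eef_pos: [564.0, -90.0, -3.5]
tcp_rot: [-1.512, 0.003, 1.624]
contact_force: [0.6, 0.2, -0.2]
opening: 0.504
[563.99641728 -90.03717619  -3.47973481] [-1.51215761  0.00290793  1.62400856] [ 0.62065853  0.22438682 -0.15496224]
```

View pics/s8.png

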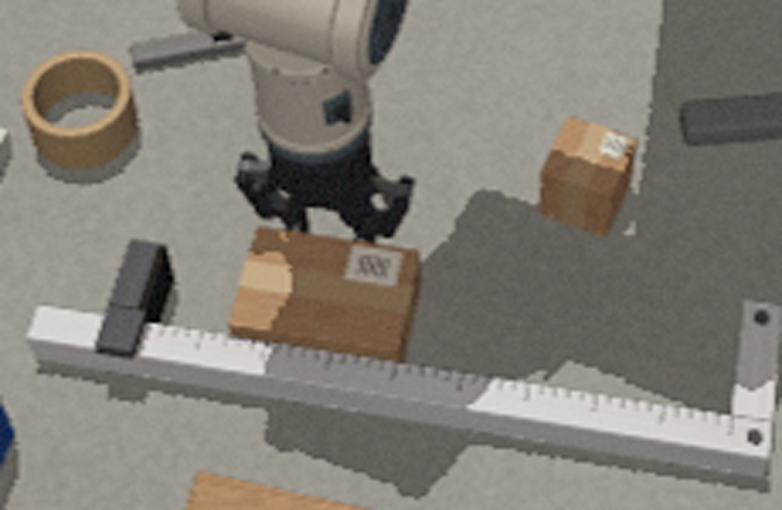

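The carton is stalled against the long fence; the hand only tilts now, and the carton edges look parallel and flush. I'll back off, lift, close the fingers and go behind the jaw.

```bash
python3 -m crank '[[-1,0,0,0,0,1,0],[-1,0,0,0,0,1,0],[-1,0,0,0,0,1,0],[0,0,0,0,-3,0,-1],[0,0,0,0,-3,0,-1],[0,0,0,-1.5,-3,0,-1],[0,0,0,-3.5,0,-1.5,-1],[0,0,0,-3.5,0,-2,-1],[0,0,0,-3.5,0,-2,-1],[0,0,0,-3.5,0,-2,-1]]'
python3 - <<'E'
from h import *
from rig import r
s=r.sense();print(s["eef_pos"],s["tcp_rot"],s["contact_force"])
im=cams.grab_frame("scene"); cv2.imwrite("pics/s9.png",cv2.resize(im[180:330,140:370],None,fx=3.4,fy=3.4,interpolation=cv2.INTER_CUBIC))
cv2.imwrite("pics/w9.png",cams.grab_frame("wrist"))
E
```

```text
clock: 10.75
eef_pos: [623.2, -241.2, 95.5]
tcp_rot: [-1.582, 0.005, 1.63]
contact_force: [0.4, 0.5, 0.8]
opening: 0.002
[ 623.21238036 -241.19576475   95.53037507] [-1.58229741  0.00505169  1.63002887] [0.41211837 0.50182703 0.807742  ]
```

View pics/s9.png

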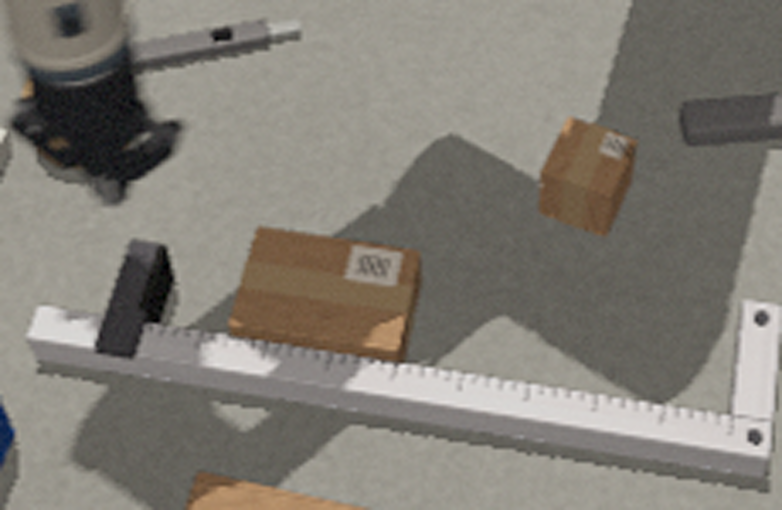

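View pics/w9.png

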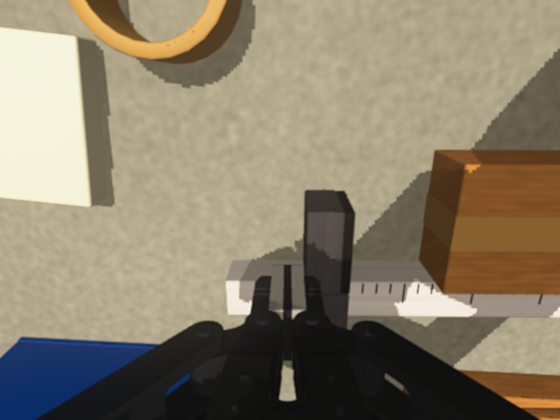

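```bash
python3 - <<'E'
from h import *
from rig import r
np.set_printoptions(precision=1,suppress=True)
s=r.sense();print(s["eef_pos"])
print("jaw top outer edge",wrist([(305,203),(351,210)],52,s), "fence inner",wrist([(232,262),(400,264),(440,264)],35,s))
print("carton",wrist([(434,151),(443,293),(475,152)],50,s))
E
```

```text
[ 626.  -244.8   95.7]
jaw top outer edge [[ 608.3 -236.7   52. ]
 [ 611.1 -208.3   52. ]] fence inner [[ 660.5 -283.4   35. ]
 [ 654.9 -165.9   35. ]
 [ 653.2 -138.1   35. ]]
carton [[ 572.7 -164.1   50. ]
 [ 667.1 -139.2   50. ]
 [ 571.9 -140.3   50. ]]
```

```bash
python3 -m crank '[[0,0,0,-1.6,0,-0.6,-1],[0,0,0,-1.4,0,-0.6,-1],[0,0,0,0,0,0,-1],[0.3,0,0,0,2,0,-1],[0.3,0,0,0,2,0,-1],[0,0,0,0,2,0,-1],[0,0,0,0,1,0,-1],[0,0,0,0,0.5,0,-1],[0,0,0,0,0.2,0,-1],[0,0,0,0,0,0,-1]]'
python3 - <<'E'
from h import *
from rig import r
s=r.sense();print(s["eef_pos"],s["tcp_rot"],s["contact_force"])
im=cams.grab_frame("scene"); cv2.imwrite("pics/s10.png",cv2.resize(im[180:330,110:340],None,fx=3.4,fy=3.4,interpolation=cv2.INTER_CUBIC))
cv2.imwrite("pics/w10.png",cams.grab_frame("wrist"))
E
```

```text
clock: 11.68
eef_pos: [646.3, -275.0, 18.1]
tcp_rot: [-1.586, 0.01, 1.624]
contact_force: [-0.1, 1.1, 0.1]
opening: 0.001
[ 646.30388571 -275.01368544   18.08234913] [-1.58603699  0.01025194  1.62408676] [-0.11105056  1.08383363  0.11090525]
```

View pics/s10.png

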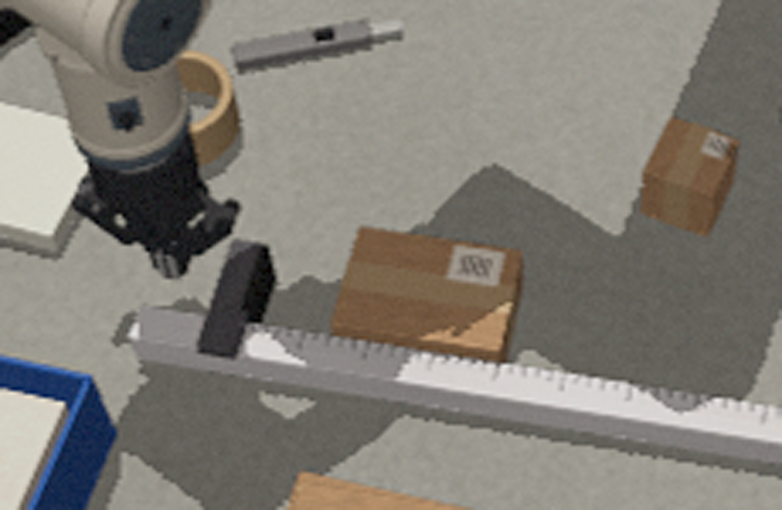

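View pics/w10.png

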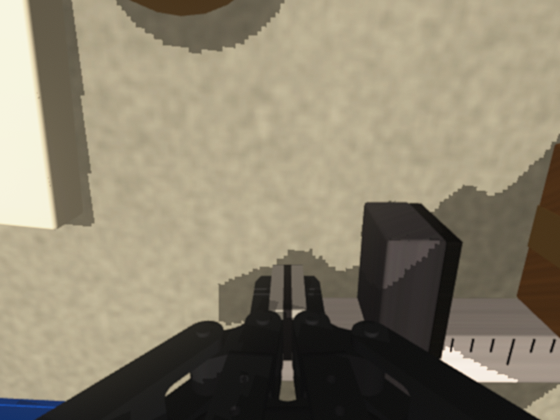

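```bash
python3 -m crank '[[0,0,0,0.5,0,0,-1],[0,0,0,0.8,0,0,-1],[0,0,0,0.8,0,0,-1],[0,0,0,0.8,0,0,-1],[0,0,0,0.8,0,0,-1],[0,0,0,0.8,0,0,-1],[0,0,0,0.8,0,0,-1],[0,0,0,0.8,0,0,-1],[0,0,0,0.8,0,0,-1],[0,0,0,0.8,0,0,-1]]'
python3 - <<'E'
from h import *
from rig import r
s=r.sense();print(s["eef_pos"],s["tcp_rot"],s["contact_force"])
im=cams.grab_frame("scene"); cv2.imwrite("pics/s11.png",cv2.resize(im[180:330,110:340],None,fx=3.4,fy=3.4,interpolation=cv2.INTER_CUBIC))
E
```

```text
clock: 12.62
eef_pos: [644.4, -193.6, 22.3]
tcp_rot: [-1.593, 0.016, 1.624]
contact_force: [-0.1, -3.7, 0.3]
opening: -0.004
[ 644.42388369 -193.60221796   22.29645485] [-1.59306398  0.01587512  1.62395525] [-0.11865087 -3.73002063  0.31638783]
```

View pics/s11.png

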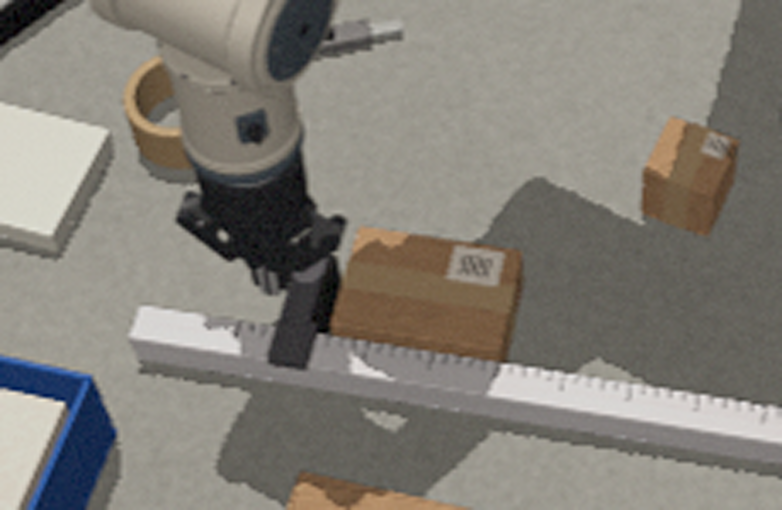

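```bash
python3 -m crank '[[0.4,0,-0.3,0.8,0.1,0,-1],[0.4,0,-0.3,0.8,0.1,0.05,-1],[0.4,0,-0.3,0.8,0.1,0.05,-1],[0,0,0,0.8,0.1,0.05,-1],[0,0,0,0.8,0.1,0.05,-1],[0.1,0,0,0.8,0.05,0.05,-1],[0.1,0,0,0.8,0.05,0.05,-1],[0.1,0,0,0.8,0.05,0.05,-1],[0.1,0,0,0.8,0.05,0.05,-1],[0.1,0,0,0.8,0.05,0.05,-1]]'
python3 - <<'E'
from h import *
from rig import r
s=r.sense();print(s["eef_pos"],s["tcp_rot"],s["contact_force"])
im=cams.grab_frame("scene"); cv2.imwrite("pics/s12.png",cv2.resize(im[180:330,145:375],None,fx=3.4,fy=3.4,interpolation=cv2.INTER_CUBIC))
E
```

```text
clock: 13.5
eef_pos: [640.5, -111.2, 18.3]
tcp_rot: [-1.568, 0.004, 1.624]
contact_force: [0.6, -5.1, 4.7]
opening: 0.001
[ 640.49281925 -111.20476182   18.25557294] [-1.56849816  0.00408676  1.62407415] [ 0.55472989 -5.13811837  4.71274879]
```

View pics/s12.png

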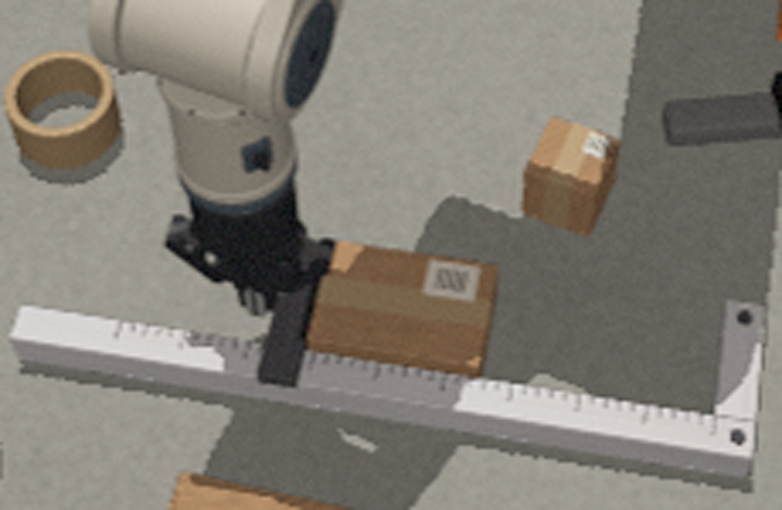

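```bash
python3 -m crank '[[0,0,0,0,-0.5,0,-1],[0,0,0,0.4,-0.1,0,-1],[0,0,0,0.8,0,0,-1],[0,0,0,0.8,0,0.05,-1],[0.1,0,0,0.8,0.05,0.05,-1],[0.1,0,-0.1,0.8,0.05,0.05,-1],[0.1,0,-0.1,0.8,0.05,0.05,-1],[0.1,0,-0.1,0.8,0.05,0.05,-1],[0.1,0,-0.1,0.8,0.05,0.05,-1],[0.1,0,-0.1,0.8,0.05,0.05,-1]]'
python3 - <<'E'
from h import *
from rig import r
s=r.sense();print(s["eef_pos"],s["tcp_rot"],s["contact_force"])
im=cams.grab_frame("scene"); cv2.imwrite("pics/s13.png",cv2.resize(im[180:330,145:375],None,fx=3.4,fy=3.4,interpolation=cv2.INTER_CUBIC))
E
```

```text
clock: 14.38
eef_pos: [635.9, -41.5, 23.6]
tcp_rot: [-1.562, -0.002, 1.622]
contact_force: [1.0, -5.2, 3.0]
opening: 0.0
[635.8696134  -41.48170925  23.56760431] [-1.56221786 -0.00246129  1.62226366] [ 0.97347129 -5.21492336  3.03388054]
```

View pics/s13.png

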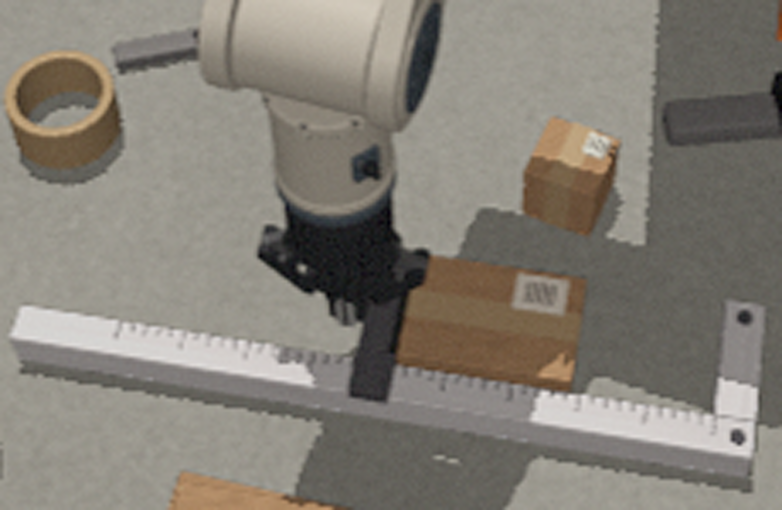

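```bash
python3 -m crank '[[0,0,0,0.4,-0.1,0,-1],[0,0,0,0.8,0,0,-1],[0,0,0,0.8,0,0,-1],[0,0,0,0.8,0,0,-1],[0,0,0,0.8,0,0,-1],[0,0,0,0.8,0,0,-1],[0,0,0,0.8,0,0,-1],[0,0,0,0.8,0,0,-1],[0,0,0,0.8,0,0,-1],[0,0,0,0.6,0,0,-1]]'
python3 - <<'E'
from h import *
from rig import r
s=r.sense();print(s["eef_pos"],s["tcp_rot"],s["contact_force"])
im=cams.grab_frame("scene"); cv2.imwrite("pics/s14.png",cv2.resize(im[180:330,145:375],None,fx=3.4,fy=3.4,interpolation=cv2.INTER_CUBIC))
E
```

```text
clock: 15.27
eef_pos: [631.2, 35.4, 24.5]
tcp_rot: [-1.561, -0.0, 1.621]
contact_force: [1.9, -5.3, 0.2]
opening: 0.006
[631.23179251  35.39378022  24.49232181] [-1.56113484e+00 -4.04126123e-04  1.62086593e+00] [ 1.87467761 -5.30199284  0.18183433]
```

View pics/s14.png

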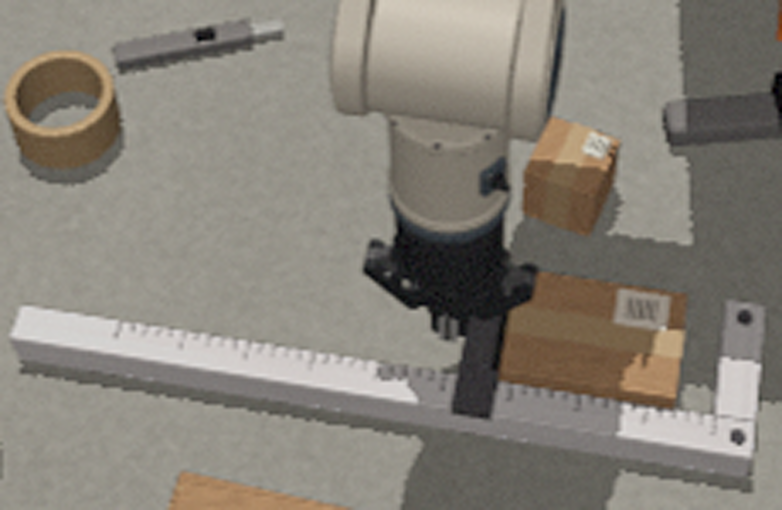

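```bash
python3 -m crank '[[0,0,0,0.5,0,0,-1],[0,0,0,0.6,0,0,-1],[0,0,0,0.5,0,0,-1],[0,0,0,0.3,0,0,-1],[0,0,0,0.3,0,0,-1],[0,0,0,0.2,0,0,-1],[0,0,0,0.2,0,0,-1],[0,0,0,0.2,0,0,-1],[0,0,0,0.2,0,0,-1],[0,0,0,0.2,0,0,-1]]'
python3 - <<'E'
from h import *
from rig import r
s=r.sense();print(s["eef_pos"],s["tcp_rot"],s["contact_force"])
im=cams.grab_frame("scene"); cv2.imwrite("pics/s15.png",cv2.resize(im[210:330,220:380],None,fx=4.8,fy=4.8,interpolation=cv2.INTER_CUBIC))
E
```

```text
clock: 16.15
eef_pos: [629.6, 65.2, 24.5]
tcp_rot: [-1.561, 0.006, 1.624]
contact_force: [1.3, -17.9, 2.5]
opening: -0.002
[629.57360874  65.18196364  24.48128766] [-1.56064354  0.00648727  1.62375923] [  1.29136779 -17.89487075   2.49522663]
```

View pics/s15.png

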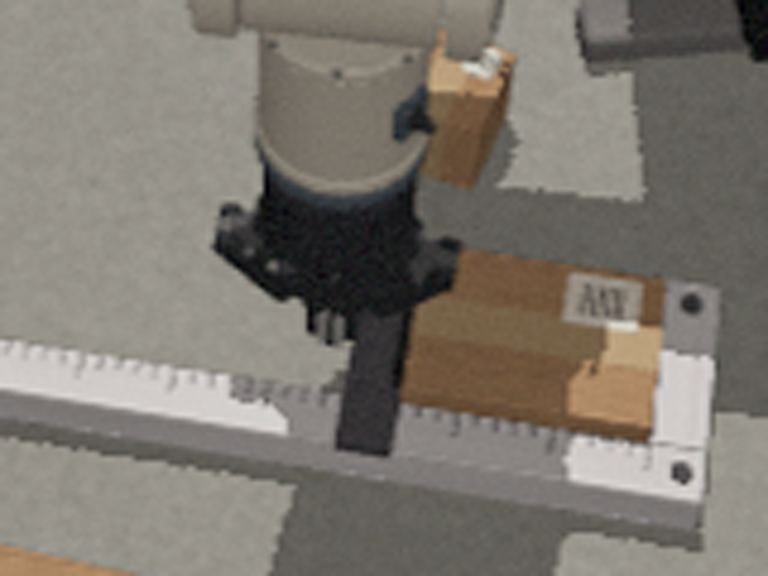

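The carton is seated against the side fence, at 18 N through the jaw. I'll back away, lift, and look from near the corner to check the long-side fit.

```bash
python3 -m crank '[[0,0,0,-1,0,0,-1],[0,0,0,-1.5,0,0,-1],[0,0,0,0,-3,0,-1],[0,0,0,0,-3,0,-1],[0,0,0,0,-2.5,1,-1],[0,0,0,0,0,3,-1],[0,0,0,1,0,3,-1],[0,0,0,3,0,2,-1],[0,0,0,3.5,0,0.5,-1],[0,0,0,3.5,0,0,-1]]'
python3 - <<'E'
from h import *
from rig import r
s=r.sense();print(s["eef_pos"],s["tcp_rot"],s["contact_force"])
im=cams.grab_frame("scene"); cv2.imwrite("pics/s16.png",cv2.resize(im[210:330,220:380],None,fx=4.8,fy=4.8,interpolation=cv2.INTER_CUBIC))
cv2.imwrite("pics/w16.png",cams.grab_frame("wrist"))
E
```

```text
clock: 17.03
eef_pos: [525.0, 139.0, 112.9]
tcp_rot: [-1.553, 0.0, 1.611]
contact_force: [1.2, -0.9, 0.2]
opening: 0.001
[525.03820257 138.97348554 112.88884947] [-1.55328625e+00  3.57086149e-04  1.61105776e+00] [ 1.16190631 -0.88161762  0.2498237 ]
```

View pics/s16.png

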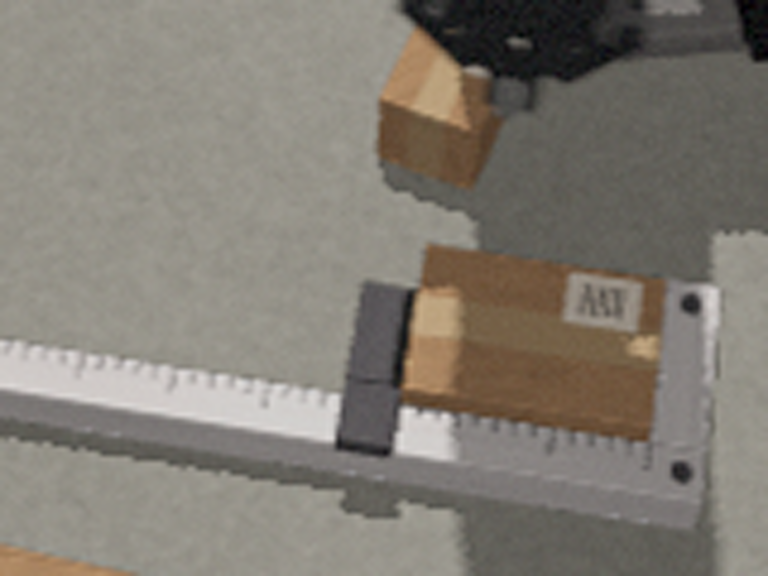

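View pics/w16.png

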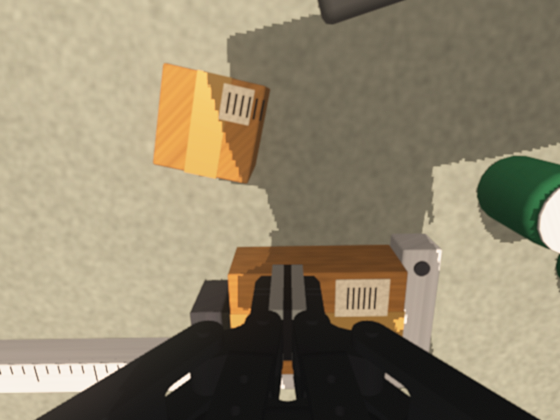

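```bash
python3 -m crank '[[0,-1,0,1.3,0,-0.2,-1],[-0.4,0,0,1,0,-0.2,-1],[-0.4,0,0,0,2.5,0,-1],[0,0,0,0,2.5,0,-1],[0,0,0,0,2.5,0,-1],[0,0,0,0,1.5,0,-1],[0,0,0,0,0.8,0,-1],[0,0,0,0,0.4,0,-1],[0,0,0,0,0,-0.3,-1],[0,0,0,0,0,0,-1]]'
python3 - <<'E'
from h import *
from rig import r
s=r.sense();print(s["eef_pos"],s["tcp_rot"],s["contact_force"])
im=cams.grab_frame("scene"); cv2.imwrite("pics/s17.png",cv2.resize(im[190:330,200:380],None,fx=4.2,fy=4.2,interpolation=cv2.INTER_CUBIC))
E
```

```text
clock: 17.97
eef_pos: [533.5, 166.2, 8.2]
tcp_rot: [-1.572, -0.005, 1.63]
contact_force: [0.1, -0.1, 1.4]
opening: -0.002
[533.50544075 166.2425646    8.24528516] [-1.57184149 -0.00541988  1.62964608] [ 0.09336089 -0.1280977   1.40149426]
```

View pics/s17.png

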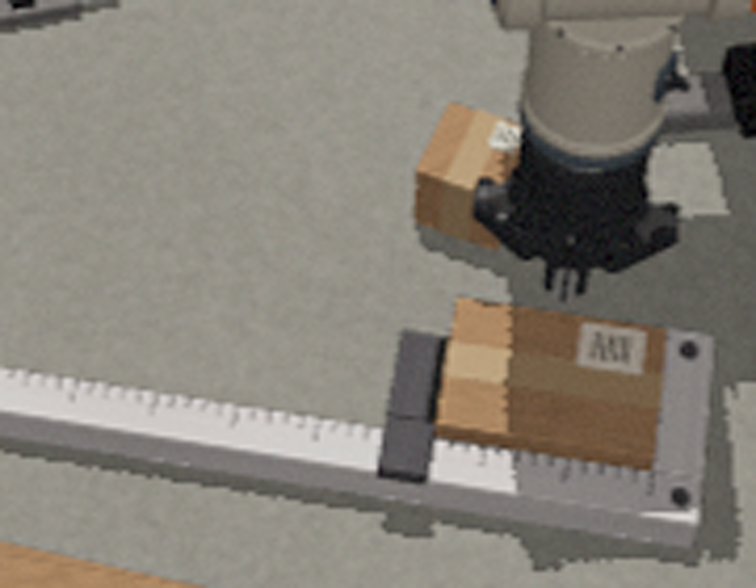

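Clear of the cube. Next is a gentle press toward the long fence.

```bash
python3 -m crank '[[0,0,0,0,0,-0.3,-1],[0,0,0,0,0,-0.3,-1],[0,0,0,0,0,-0.3,-1],[0,0,0,0,0,-0.3,-1],[0,0,0,0,0,-0.2,-1],[0,0,0,0,0,-0.2,-1],[0,0,0,0,0,-0.2,-1],[0,0,0,0,0,-0.2,-1],[0,0,0,0,0,-0.2,-1],[0,0,0,0,0,-0.2,-1]]'
```

```text
clock: 18.85
eef_pos: [552.6, 167.3, 11.1]
tcp_rot: [-1.559, -0.005, 1.629]
contact_force: [-7.1, 0.4, 5.0]
opening: -0.006
```

```bash
python3 -m crank '[[0,0,0,0,0,-0.2,-1],[0,0,0,0,0,-0.2,-1],[0,0,0,0,0,-0.2,-1],[0,0,0,0,0,-0.25,-1],[0,0,0,0,0,-0.25,-1],[0,0,0,0,0,-0.25,-1],[0,0,0,0,0,-0.25,-1],[0,0,0,0,0,-0.25,-1],[0,0,0,0,0,-0.25,-1],[0,0,0,0,0,-0.25,-1]]'
```

```text
clock: 19.68
eef_pos: [550.5, 165.8, 7.5]
tcp_rot: [-1.507, 0.001, 1.628]
contact_force: [-8.0, -0.1, 6.6]
opening: -0.0
```

```bash
python3 -m crank '[[-1.2,0,0,0,0,0.8,-1],[-1.2,0,0,0,0,1,-1],[-1.2,0,0,0,0,1,-1],[0,0,0,0,-3.5,0,-1],[0,0,0,0,-3.5,0,-1],[0,0,0,-2,-2.5,0,-1],[0,0,0,-3,0,0,-1],[0,0,0,-3,0,-2,-1],[0,0,0,-3,0,-2.5,-1],[0,0,0,-2,0,-2.5,-1]]'
python3 - <<'E'
from h import *
from rig import r
s=r.sense();print(s["eef_pos"],s["tcp_rot"],s["contact_force"])
im=cams.grab_frame("scene"); cv2.imwrite("pics/s18.png",cv2.resize(im[190:330,200:380],None,fx=4.2,fy=4.2,interpolation=cv2.INTER_CUBIC))
E
```

```text
clock: 20.52
eef_pos: [595.5, 37.8, 108.2]
tcp_rot: [-1.567, 0.002, 1.636]
contact_force: [0.9, 1.3, 0.4]
opening: 0.0
[595.49657292  37.80911826 108.20668613] [-1.56715802  0.00189865  1.63576123] [0.8988194  1.31135245 0.43062989]
```

View pics/s18.png

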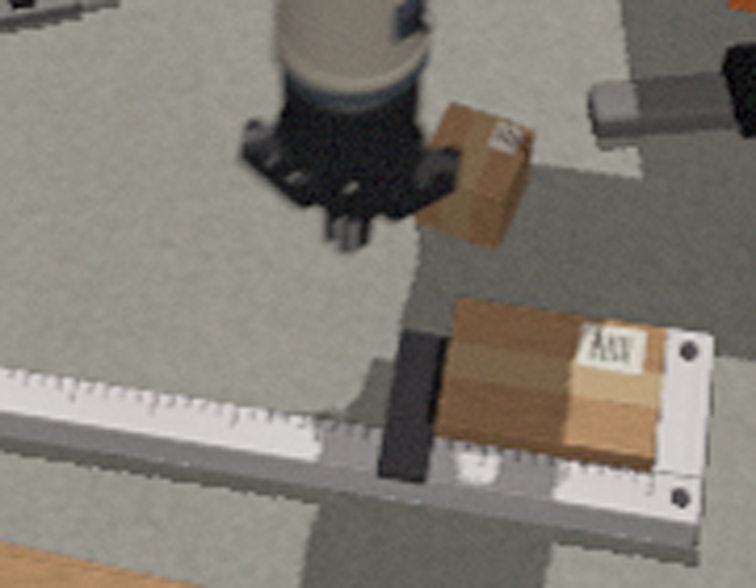

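```bash
python3 -m crank '[[0,0.4,0,-0.4,0,-1.2,-1],[0,0.3,0,0,0,-1.2,-1],[0,0,0,0,0,-0.3,-1],[0,0,0,0,2.5,0,-1],[0,0,0,0,2.5,0,-1],[0,0,0,0,1.7,0,-1],[0,0,0,0,0.8,0,-1],[0,0,0,0,0.3,0,-1],[0,0,0,0,0,0,-1],[0,0,0,0,0,0,-1]]'
```

```text
clock: 21.4
eef_pos: [632.2, 31.3, 29.8]
tcp_rot: [-1.576, 0.003, 1.619]
contact_force: [0.7, 0.2, -0.6]
opening: -0.0
```

```bash
python3 -m crank '[[0,0,0,0.6,0.5,0,-1],[0,0,0,0.6,0.1,0,-1],[0,0,0,0.5,0,0,-1],[0,0,0,0.5,0,0,-1],[0,0,0,0.4,0,0,-1],[0,0,0,0.3,0,0,-1],[0,0,0,0.2,0,0,-1],[0,0,0,0.2,0,0,-1],[0,0,0,0.2,0,0,-1],[0,0,0,0.2,0,0,-1]]'
```

```text
clock: 22.23
eef_pos: [633.0, 70.6, 27.6]
tcp_rot: [-1.582, 0.007, 1.622]
contact_force: [1.6, -19.2, 0.7]
opening: 0.0
```

```bash
python3 -m crank '[[0,0,0,-0.5,0,0,-1],[0,0,0,-1.5,0,0,-1],[0,0,0,-1.5,0,0,-1],[0,0,0,0,-3.5,0,-1],[0,0,0,0,-3.5,0,-1],[0,0,0,-2,-3.5,1,-1],[0,0,0,-4,0,2,-1],[0,0,0,-4,0,2,-1],[0,0,0,-4,0,2,-1],[0,0,0,-3,0,2,-1]]'
python3 - <<'E'
from h import *
from rig import r
s=r.sense();print(s["eef_pos"],s["tcp_rot"],s["contact_force"])
im=cams.grab_frame("scene"); cv2.imwrite("pics/s19.png",cv2.resize(im[190:330,200:380],None,fx=4.2,fy=4.2,interpolation=cv2.INTER_CUBIC))
cv2.imwrite("pics/raw_s19.png",im)
im=cams.grab_frame("top");cv2.imwrite("pics/raw_t19.png",im); cv2.imwrite("pics/t19.png",cv2.resize(im[105:225,165:325],None,fx=5,fy=5,interpolation=cv2.INTER_CUBIC))
E
```

```text
clock: 23.07
eef_pos: [556.5, -141.8, 137.1]
tcp_rot: [-1.586, 0.008, 1.627]
contact_force: [0.8, -0.5, -0.4]
opening: -0.0
[ 556.49172243 -141.81538871  137.12629372] [-1.58604617  0.00773356  1.62650345] [ 0.79125517 -0.52842163 -0.42761164]
```

View pics/s19.png

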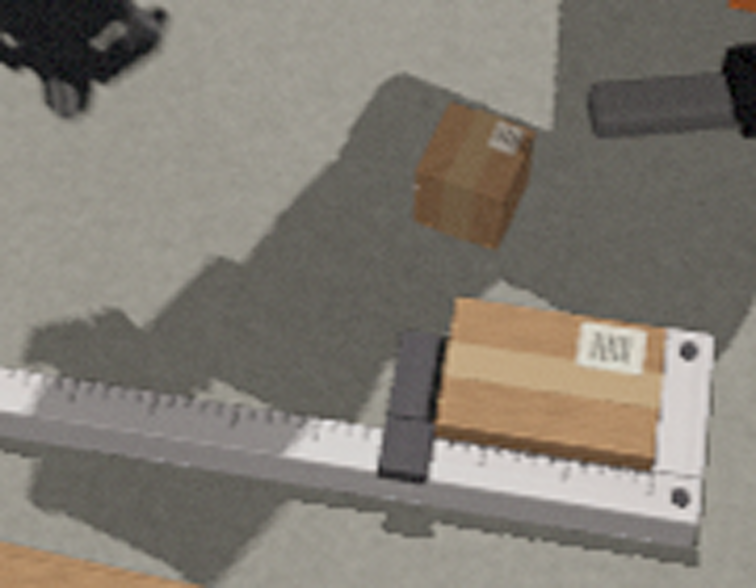

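View pics/t19.png

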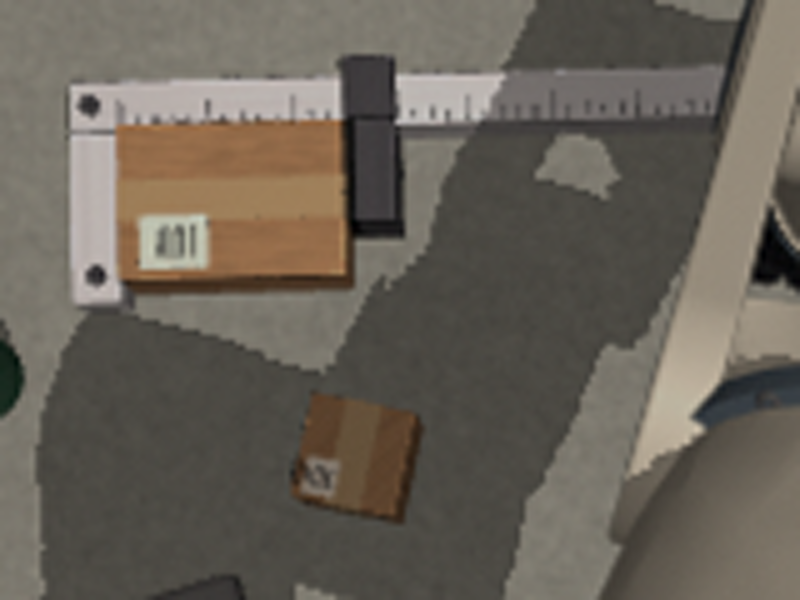

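The scene and top views both show the carton in the corner with the jaw on its end. I'll check the flushness with sub-pixel edge fits.

```bash
cat > ef.py <<'E'
from h import *
np.set_printoptions(precision=2,suppress=True)
def edge(img,p,q,half=3,n=60,ch="g"):
    g=cv2.imread(img).astype(np.float32); g=g.mean(2) if ch=="g" else g[:,:,2]-g[:,:,0]
    p,q=np.array(p,float),np.array(q,float);d=(q-p)/np.linalg.norm(q-p);nn=np.array([-d[1],d[0]]);ts=np.arange(-half,half+.01,.1);pts=[]
    for a in np.linspace(0,1,n):
        c=p+(q-p)*a;xy=c+ts[:,None]*nn
        v=cv2.remap(g,xy[:,0].astype(np.float32)[None],xy[:,1].astype(np.float32)[None],cv2.INTER_LINEAR)[0]
        gr=np.abs(np.gradient(cv2.GaussianBlur(v[None],(0,0),4)[0]));w=gr**2
        pts.append(c+nn*(w*ts).sum()/w.sum())
    pts=np.array(pts,np.float32)
    vx,vy,x0,y0=cv2.fitLine(pts,cv2.DIST_HUBER,0,.01,.01).ravel()
    L=np.array([x0,y0]);D=np.array([vx,vy]);D*=np.sign(D@d)
    return L+D*((p-L)@D),L+D*((q-L)@D)
E
python3 - <<'E'
from ef import *
def C(u,v,o,f): return ((u+.5)/f-.5+o[0],(v+.5)/f-.5+o[1])
def ang(cam,e,z):
    a=unproj(cam,e,z);d=a[1]-a[0];return np.degrees(np.arctan2(d[1],d[0])),a[:,:2].ravel()
T=lambda u,v:C(u,v,(165,105),5); S=lambda u,v:C(u,v,(200,190),4.2)
ti,si="pics/raw_t19.png","pics/raw_s19.png"
for name,a,b,z,ch in [("fence outer",(335,78),(75,85),35,"g"),("fence inner right",(500,123),(410,126),35,"g"),("carton far top",(335,122),(125,125),50,"rb"),("carton near top",(340,275),(125,280),50,"g"),("sidefence inner below",(119,200),(118,140),50,"rb"),("side outer",(73,295),(70,95),35,"g"),("carton jaw end",(350,265),(347,235),50,"g")]:
    print("top",name,*ang("top",edge(ti,T(*a),T(*b),2,ch=ch),z))
for name,a,b,z,ch in [("fence outer top",(380,478),(10,425),35,"g"),("fence outer top R",(440,482),(690,515),35,"g"),("carton far top",(445,432),(650,457),50,"rb"),("carton near top",(465,300),(575,312),50,"g")]:
    print("scene",name,*ang("scene",edge(si,S(*a),S(*b),2,ch=ch),z))
E
```

```text
top fence outer 93.17035568092399 [683.45 115.83 675.13 266.09]
top fence inner right 95.1816586562529 [661.24  19.66 656.54  71.49]
top carton far top 93.38015065032079 [654.73 113.08 647.68 232.55]
top carton near top 93.40392812981372 [565.92 106.99 558.68 228.67]
top sidefence inner below 2.6351593104861064 [604.18 235.85 638.82 237.45]
top side outer 2.921363247764706 [551.63 263.   668.45 268.96]
top carton jaw end 7.223104879533019 [570.66 101.35 587.86 103.53]
scene fence outer top -85.00820679893879 [ 689.61   83.05  709.16 -140.79]
scene fence outer top R 93.64740928370824 [687.92 118.44 678.59 264.7 ]
scene carton far top 96.96836502208163 [663.94 115.83 649.27 235.86]
scene carton near top 94.30401536116312 [568.2  109.33 563.12 176.79]
```

```bash
python3 - <<'E'
from ef import *
from rig import r
def C(u,v,o,f): return ((u+.5)/f-.5+o[0],(v+.5)/f-.5+o[1])
T=lambda u,v:C(u,v,(165,105),5)
im=cv2.imread("pics/raw_t19.png")
cv2.imwrite("pics/t19b.png",cv2.resize(im[110:165,180:255],None,fx=10,fy=10,interpolation=cv2.INTER_NEAREST))
for n,a,b,ch in [("carton/jaw boundary",(344,130),(349,225),"rb"),("jaw back",(397,130),(402,225),"g")]:
    e=edge("pics/raw_t19.png",T(*a),T(*b),2,ch=ch);print(n,unproj("top",e,51)[:,:2].ravel())
s=r.sense();print(s["clock"],s["eef_pos"],s["contact_force"])
E
```

```text
carton/jaw boundary [648.   108.77 593.29 104.  ]
jaw back [649.08  75.85 594.31  71.9 ]
23.1667 [ 554.15 -143.87  136.63] [-0.91  0.75  0.26]
```

View pics/t19b.png

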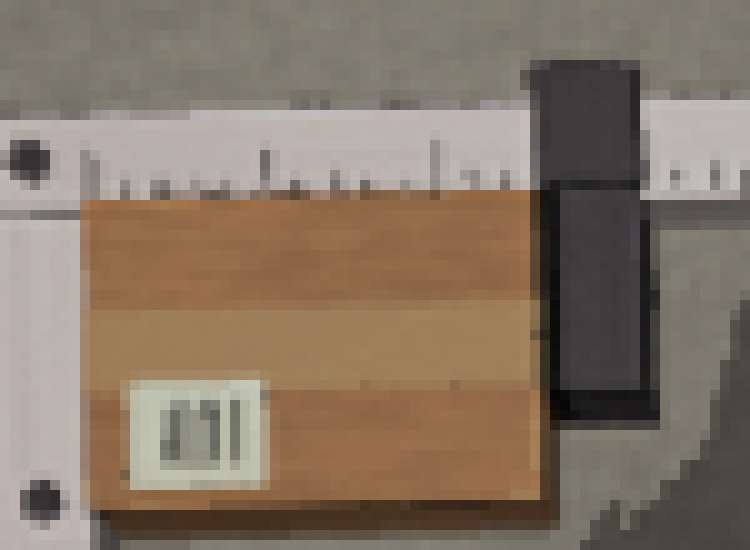

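```bash
python3 -m crank '[[0,0,0,0,-2,0,-1],[0,0,0,0,-2,0,-1],[0,0,0,0,-1,0,-1],[0,0,0,0,0,0,-1],[0,0,0,0,0,0,-1],[0,0,0,0,0,0,-1],[0,0,0,0,0,0,-1],[0,0,0,0,0,0,-1],[0,0,0,0,0,0,-1],[0,0,0,0,0,0,-1]]'
python3 - <<'E'
from h import *
im=cams.grab_frame("top").astype(int);old=cv2.imread("pics/raw_top0.png").astype(int)
d=np.abs(im-old).max(2).clip(0,255).astype(np.uint8)
cv2.imwrite("pics/end.png",np.hstack([im.astype(np.uint8)[60:330,20:420],cv2.merge([d]*3)[60:330,20:420]]))
E
```

```text
clock: 24.0
eef_pos: [549.9, -147.5, 184.1]
tcp_rot: [-1.579, 0.004, 1.615]
contact_force: [-0.1, 0.8, -0.2]
opening: -0.0
```

View pics/end.png

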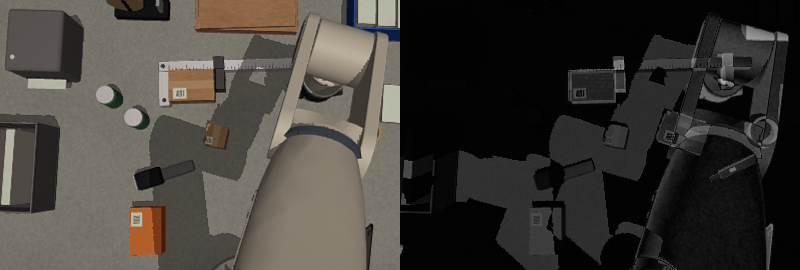

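The picture compared with the start shows only the carton, the jaw, the arm and shadows changed. The cube, tins and scanner show no displaced edges, so I'm handing in.

```bash
python3 -c "
from rig import order
print(order.sign_off())"
```

```text
the job is handed in; nothing more can be done
None
```

The oblong carton is in the gauge's closed corner with the jaw against its other end. The job was handed in at about 24 s with the hand raised clear. I pushed the carton square against the long fence with half-open fingertips. Then I pushed the jaw from behind with shut fingers, which slid the carton into the side fence at about 18 N. I pressed the long side once more and finally re-pressed the jaw at about 19 N.

**Last checks (top-camera edge fits):**
- **Long fence:** the carton is parallel to it within about 0.2°, and its far side is within about 1 mm of the fence.
- **Side fence:** the carton's end sits within about 0.2 mm of it.
- **Jaw:** the boundary with the carton is about 130 mm from the side fence, with no visible gap.
- **Bystanders:** the cube, tins and scanner are where they started. The arm hid the cutter, tape roll and part of the flat pack in the last picture. The tape and cutter last looked in place mid-job, in earlier scene views; I did not re-check them or the flat pack at the end.

**What failed or disagreed:**
- **First push:** it passed over the carton without moving it. Both cameras put the fingertips behind the TCP, not 11 mm ahead as described, so I redid it lower.
- **Scene camera:** its fit of the carton's far top edge was about 3° off the fence, which I put down to edge confusion, since the top view was consistent.
- **Jaw re-press:** it ended about 5 mm further along in TCP position than the first press. I did not trace why.
- **Upward force:** I saw 3–5 N part-way along the jaw push. The finger linkage may have brushed the jaw's top there, so I raised the hand.

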